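File the order plate from the sloping stand

TASK

The thin order plate lies flat on the sloping stand and can only be gripped once it sticks out: slide it up the slope, flat on the face, until it juts out about 3 to 4 cm past the stand's upper edge, then pinch it there, lift it off and stand it in the empty leaning holder, foot fully down, square and lying against the holder's robot-side wall. Do not drop the plate on the table, and leave the filed plate in the other holder and everything else on the table where it is.

Things in the scene. Friction and masses are not known exactly. Their poses are not given: they have to be found in the camera images.
- plate_center (a point): Centre of the order plate to be filed: a plain brown wooden-looking rigid board, 110 x 125 x 4 mm, about 80 g, loose, at the start lying flat on the stand's sloping face and held there only by friction. Its x axis is the 110 mm direction (roughly down the slope at the start), y the 125 mm direction, z the thickness. Either face and either end may go first into the holder.
- stand: Fixed sloping stand, grey grippy face (friction about 1) on aluminium legs. Origin on the face, 120 mm above the table; x points straight down the slope (ahead and to the right, 33 degrees below level), y along the level width, z normal to the face (face at z = 0). Face: x -110 mm (upper edge, nearer the robot) to +130 mm, |y| under 86 mm, slab 18 mm thick; clear air past the upper edge.
- stand_edge (a point): Middle of the stand's upper edge, on the face (stand x = -110 mm); axes as the stand. Friction keeps the plate where it is left as long as its centre is at least 5 mm down the slope from this edge; beyond that it tips off.
- stand_groove (a point): Upper end of the finger groove, in the face's plane (stand x = -40 mm, y = 0); axes as the stand. The groove, 56 mm wide and 18 mm deep, runs from here straight down the slope to the lower edge, so that a shut gripper's tips can reach below the plate's lower edge and push it up the slope. At the lower edge, either side of it, two stops stand 9 mm above the face.
- holder_empty: Fixed dark steel plate holder, empty, to file the plate in; it leans 25 degrees. Origin at the foot of its robot-side wall, on the slot's floor, mid-width, 50 mm above the table; z points up along that wall (its top tips towards the robot), x is normal to it (away from the robot), y along the slot. A plate standing home, 125 mm side along the slot, has its centre at x = 2, y = 0, z = 55 mm.
- holder_mouth (a point): Point in the empty holder's slot 29 mm above its floor, where the mouth begins (axes as the holder; holder x = 5 mm). Below it the slot is 10 mm wide; above it the robot-side wall stays flat to 60 mm above the floor and the other wall flares out at 32 degrees to 28 mm from it, 58 mm up. End cheeks 140 mm apart, widening above.
- holder_full: The same holder, already filled with the filed plate; leave it alone.
- filed_plate: A second plate just like the order plate (origin at its centre, same axes), standing in holder_full; leave it alone.
- parts_bin: Bystander: open blue plastic bin, 110 x 100 x 50 mm, origin under its centre.
- tape: Bystander: roll of clear tape lying flat, 90 mm across, 24 mm high, origin under its centre.
- driver: Bystander: screwdriver lying on the table, black handle.
- notepad: Bystander: block of note paper, 75 x 75 x 20 mm.
- mug: Bystander: white mug, 80 mm across, 90 mm high.
- marker: Bystander: white marker pen lying on the table, 16 mm thick, 146 mm long.

How it is judged:
By the outcome, as a careful person would: the job done as asked, in the order asked, and still so for the second after the job is handed in, with the robot touching nothing.
It also fails if it takes over 67 s, if anything falls off the work surface, if the arm or the gripper's body presses on something with over 40 N, if the wrist force passes 120 N, or if a joint passes its speed limit or range.

ROBOT

A 7-joint arm with a two-finger parallel gripper is mounted at the origin on the work surface. World frame = base frame: x ahead of the robot, y to its left, z up, the work surface at z = 0. Lengths are in m, angles in rad, forces in N, time in s.
With the tool pointing down it reaches from about 0.425 to 0.95 m from the base axis. Payload 16.7 kg.
Tool frame: the origin (TCP) lies at the centre of the arm's flange, where the gripper is bolted on; the fingertips stand 199 mm ahead of it and the grasp point (between the pads) lies 180 mm ahead of it; z points along the fingers, y is the direction in which the jaws open and shut (so a half turn about z gives the same grasp; the last joint's range is limited). The gripper opens to 94 mm and grips with 3 to 60 N. Pads are 16 mm wide; open, the fingers measure 119 mm over their backs; the gripper's body (75 mm by 177 mm) begins 78 mm behind the grasp point.
Start: joints at [-1.345, 0.426, 0.074, 1.606, -0.034, 1.111, -0.067], TCP at [0.248, 0.628, 0.405] pointing down, gripper open.
Joint ranges: [-2.85, 2.85], [-0.5, 2.14], [-1.23, 1.37], [0.21, 2.46], [-1.02, 4.16], [0.16, 2.05], [-2.73, 2.73]. Speed limits (rad/s): [1.89, 1.89, 2.39, 2.39, 3.01, 3.01, 3.01].

INTERFACE

Orientations are given as a unit quaternion [x, y, z, w].
In Python, from rig import robot, capture, camera_info, find_in, outline_of gives the robot as it stands.
- The arm moves only by the shell command python3 -m pendant 'ROWS' [FORCE]. ROWS is JSON, a list of rows, each an object of numbers: "dx", "dy", "dz": the shift along the tool's x, y, z in mm; "rx", "ry", "rz": the turn, a rotation vector about the tool's x, y, z in degrees; "claw": the opening in per cent of the stroke, from 0 (shut) to 100 (fully open). In form: [{"dx": .., "dy": .., "dz": .., "rx": .., "ry": .., "rz": .., "claw": ..}, ...]. A call has 1 to 12 rows; each row shifts and turns the commanded pose from where the row before left it, along the tool's axes as they then stand; what a row does not reach is not made up. A row lasts 1/10 s, in which the tool goes at most 50 mm and 8.59 degrees, less where a joint would pass 70% of its speed; a pose out of reach is approached as far as the arm can. A call is refused whole if a number of a shift passes 50 or a number of a turn 8.59, either way. A call with a gripper value outside its range is refused whole. The fingers move at their own pace and stop on an object; FORCE is the grip in N (left out, the last holds). Time passes only in rows, so rows that do not move let the fingers close. It gives the time, the measured TCP pose, the force and the opening at its end, in the units of the state.
- robot.get_obs(): the state, without advancing time (a new reading comes with each control period).
- capture(name): name is "scene" or "top" or "wrist"; returns (picture, depth): 420x560x3 uint8, blue, green, red; 420x560 float32, m along the optical axis (not along the pixel's ray), 0 where there is no reading.
- camera_info(name): a dict with "mtx" (3x3 intrinsics, pixels), "R" (3x3) and "t" (3): a world point X has camera coordinates R X + t. Camera axes: x right, y down, z forward; pixel columns grow to the right and rows downward; lengths in m; the calibration is good to about 2 mm. A picture is of the moment at which its call begins: read the wrist's pose just before it. camera_info takes no time and is no camera call; for the wrist camera it gives the pose at the moment of the call.
- robot.hand_in(): hands the job in, once; it reports no verdict.
Trained networks look in the newest picture that a camera, given by its name, has taken for a name from the list of things; names that differ only in an ending like _2 or _b are one class to them, and where a whole thing is asked for, a point or a joint stands for the part that bears it (a point fixed in the world has none). Each returns a list of dicts, best first, with "score" (0 to 1); they miss things now and then, are a little off and sometimes report something else, mostly with a low value. They report only what shows in the picture. A call takes as long as a camera call.
- find_in(camera, query): "extent" ([left, top, width, height] as shares, 0 to 1, of the picture: columns of its width, rows of its height, round what is visible of it).
- outline_of(camera, query): "mask" (420x560 bool, what is visible of it) and "extent" ([left, top, width, height] as shares, 0 to 1, of the picture: columns of its width, rows of its height, round what is visible of it).
The state is a dict: "time": time; "q": joint angles; "dq": joint speeds; "joint_efforts": joint torques, N m; "ee_pos": TCP position; "eef_rot": TCP orientation; "wrist_force": force on the tool from outside, world axes, zero at the start; "moment": the same for the moment, N m; "opening": finger opening in m.
Only numpy, scipy, OpenCV 4.12 (cv2) and the standard library are available. Lean on these libraries where they do the work, as an engineer would, in place of code of your own. Each camera call takes 0.05 s, during which the arm holds its last target. There are 200 camera calls.

## Working session

There is one attempt and no reset: what is moved stays moved. The work goes in short steps, Python scripts to look and compute and a shell command to move; the robot and the scene stay as the last step left them, time stands still between calls to the robot, and variables do not carry over. Pictures are saved under pics/ and viewed, about 8 in all and at most 12, crops included, and the job is handed in when it is done.

```bash
ls; mkdir -p pics
python3 - <<'E'
from rig import *
import cv2,numpy as np
o=robot.get_obs();print({k:np.round(v,3) for k,v in o.items()})
for c in ["scene","top"]:
    p,d=capture(c);cv2.imwrite(f"pics/{c}0.png",p);np.save(f"pics/{c}0.npy",d)
    ci=camera_info(c);print(c,np.round(ci['mtx'],1).tolist(),np.round(ci['R'],3).tolist(),np.round(ci['t'],3))
    for q in ["plate_center","stand","holder_empty","holder_full","filed_plate"]:
        for r in outline_of(c,q)[:2]: print(q,round(r['score'],2),np.round(np.array(r['extent'])*[560,420,560,420]).astype(int))
a=np.hstack([cv2.imread("pics/scene0.png"),cv2.imread("pics/top0.png")])
cv2.imwrite("pics/both0.png",cv2.resize(a,(800,300),interpolation=cv2.INTER_AREA))
E
```

```text
pics
{'time': np.float64(0.0), 'q': array([-1.344,  0.427,  0.074,  1.607, -0.034,  1.111, -0.067]), 'dq': array([ 0.001,  0.   , -0.001,  0.   , -0.001, -0.001,  0.001]), 'joint_efforts': array([ 1.0000e-03, -9.3582e+01,  3.6670e+00, -4.5420e+01, -4.9000e-02,
        2.0000e-02,  0.0000e+00]), 'ee_pos': array([0.248, 0.628, 0.404]), 'eef_rot': array([ 0.187,  0.982, -0.001, -0.   ]), 'wrist_force': array([ 0.376, -0.262, -0.046]), 'moment': array([-0.055, -0.068, -0.005]), 'opening': np.float64(0.094)}
scene [[398.0, 0.0, 284.8], [0.0, 398.0, 207.4], [0.0, 0.0, 1.0]] [[0.302, 0.953, 0.019], [0.689, -0.204, -0.695], [-0.658, 0.223, -0.719]] [-0.161 -0.301  1.661]
plate_center 0.75 [329 192  50  48]
plate_center 0.55 [151 210  40  20]
stand 0.62 [317 165  82 100]
holder_empty 0.96 [234 212  58  50]
holder_full 0.82 [146 228  60  44]
top [[513.5, 0.0, 272.9], [0.0, 513.5, 215.2], [0.0, 0.0, 1.0]] [[-0.019, -1.0, -0.008], [-0.985, 0.02, -0.169], [0.169, 0.004, -0.986]] [-0.007  0.558  1.274]
plate_center 0.67 [157 159  65  51]
stand 0.74 [116 143 121 103]
holder_empty 0.88 [261 186  70  53]
holder_empty 0.54 [415 155  50  54]
holder_full 0.83 [367 193  67  56]
holder_full 0.25 [ 97 237  37  33]
filed_plate 0.59 [379 213  55  24]
```

View pics/top0.png

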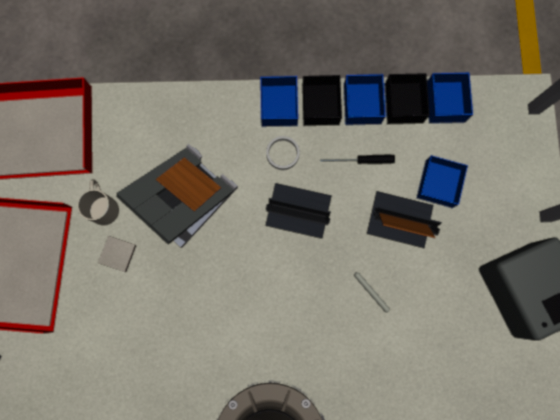

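View pics/scene0.png

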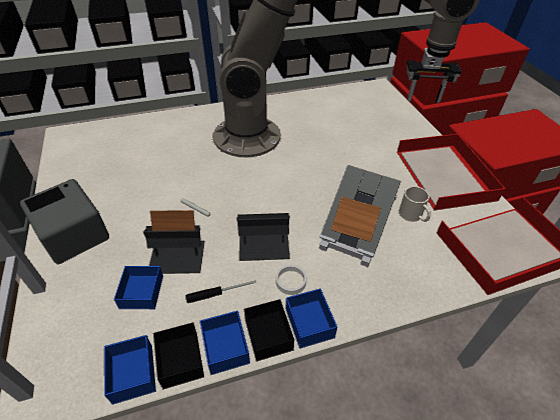

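The top view shows the stand centred at about (177,195), with the plate at (188,184) low on it. The empty holder is at (298,210) and the filled one at (404,220).

```bash
cat > h.py <<'E'
from rig import *
import cv2,numpy as np
from scipy.spatial.transform import Rotation as Ro
def cloud(c,d,ci):
    v,u=np.mgrid[0:420,0:560]; K=ci['mtx']
    P=np.stack([(u-K[0,2])/K[0,0]*d,(v-K[1,2])/K[1,1]*d,d],-1)
    return (P-ci['t'])@ci['R']
def shot(c,name=None):
    ci=camera_info(c);p,d=capture(c)
    if name: cv2.imwrite(f"pics/{name}.png",p)
    return p,d,ci,cloud(c,d,ci)
def mask(c,q,i=0):
    r=outline_of(c,q); return r[i]['mask'] if len(r)>i else None
E
python3 - <<'E'
from h import *
for c in ["top","scene"]:
    p,d,ci,X=shot(c)
    m=mask(c,"stand"); pm=mask(c,"plate_center")
    ok=(m|pm)&(d>0)
    S=X[m&~pm&(d>0)]
    best=None;rng=np.random.default_rng(0)
    for _ in range(500):
        a=S[rng.choice(len(S),3,False)];n=np.cross(a[1]-a[0],a[2]-a[0]);L=np.linalg.norm(n)
        if L<1e-4: continue
        n/=L;n*=np.sign(n[2]);k=(abs((S-a[0])@n)<.003).sum()
        if best is None or k>best[0]: best=(k,n,a[0])
    I=S[abs((S-best[2])@best[1])<.004];c0=I.mean(0);n=np.linalg.svd(I-c0)[2][2];n*=np.sign(n[2])
    print(c,len(S),len(I),"n",n.round(3),"tilt",np.degrees(np.arccos(n[2])).round(1),"az",np.degrees(np.arctan2(n[1],n[0])).round(2))
    x=np.array([n[0],n[1],0]);x/=np.linalg.norm(x);y=np.cross([0,0,1],x);x=np.cross(y,n)
    def rect(P,thr0,thr1):
        h=(P-c0)@n;P=P[(h>thr0)&(h<thr1)]
        q=np.stack([(P-c0)@x,(P-c0)@y],1).astype(np.float32)
        r=cv2.minAreaRect(q*1000);cc=c0+x*r[0][0]/1e3+y*r[0][1]/1e3
        return r,cc,np.median((P-c0)@n)
    r,cc,_=rect(X[ok],-.004,.008);print("stand rect",r,cc.round(4),"x",x.round(3),"y",y.round(3))
    # origin: height .12
    r2,pc,h=rect(X[pm&(d>0)],.001,.01);print("plate",r2,pc.round(4),h)
    B=X[m&(d>0)];q=np.stack([(B-cc)@x,(B-cc)@y,(B-cc)@n],1)
    t=(0.12-cc[2])/x[2];print("shift of origin along x from rect centre by height",t)
    hm=mask(c,"holder_empty");H=X[hm&(d>0)];print("holder pts",len(H),H.mean(0).round(3),H.min(0).round(3),H.max(0).round(3))
ci=camera_info("wrist");o=robot.get_obs();R=Ro.from_quat(o['eef_rot']).as_matrix()
print("wristcam in tool", (R.T@(-ci['R'].T@ci['t']-o['ee_pos'])).round(3),(R.T@ci['R'].T).round(3).tolist(),ci['mtx'][0,0])
print(R.round(3).tolist())
E
```

```text
top 4744 3225 n [ 0.398 -0.372  0.839] tilt 33.0 az -43.05
stand rect ((38.66863250732422, 2.01336669921875), (254.0496063232422, 173.619873046875), 0.055885713547468185) [0.6144 0.2127 0.1132] x [ 0.613 -0.573 -0.544] y [ 0.683  0.731 -0.   ]
plate ((70.82459259033203, 1.1388092041015625), (112.38385009765625, 126.99604034423828), 2.5106430053710938) [0.6335 0.1937 0.0957] 0.003931044187162943
shift of origin along x from rect centre by height -0.012442213604129495
holder pts 2617 [ 0.57  -0.083  0.035] [ 0.501 -0.171 -0.002] [0.648 0.001 0.12 ]
scene 411 202 n [-0.012 -0.012  1.   ] tilt 1.0 az -134.82
stand rect ((-0.042209625244140625, -1.5209579467773438), (89.26360321044922, 86.66378784179688), 82.73221588134766) [ 0.7373 -0.048   0.0219] x [-0.705 -0.709 -0.017] y [ 0.709 -0.705  0.   ]
plate ((0.0, 0.0), (0.0, 0.0), 0.0) [ 0.7384 -0.0491  0.0219] nan
shift of origin along x from rect centre by height -5.779145217373011
holder pts 2347 [ 0.582 -0.087  0.042] [ 0.427 -0.174 -0.005] [0.657 0.011 0.117]
wristcam in tool [ 0.085 -0.001  0.02 ] [[-0.002, -0.958, -0.288], [1.0, -0.002, -0.001], [-0.0, -0.288, 0.958]] 290.87013331824653
[[-0.93, 0.367, -0.0], [0.367, 0.93, -0.0], [0.0, -0.0, -1.0]]
  return _methods._mean(a, axis=axis, dtype=dtype,
  ret = ret.dtype.type(ret / rcount)
```

```bash
cat >> h.py <<'E'
np.set_printoptions(suppress=True)
def ax(x,y,z): return np.stack([x,y,z],1)
az,t=np.radians(-43.05),np.radians(33)
SX=np.array([np.cos(az)*np.cos(t),np.sin(az)*np.cos(t),-np.sin(t)]);SY=np.array([-np.sin(az),np.cos(az),0]);SN=np.cross(SX,SY)
SO=np.array([.6068,.2198,.12])
def st(x,y,z): return SO+(SX*x+SY*y+SN*z)/1e3      # mm in stand
def plan(R,grasp,N,off=.18,start=None):
    """rows: N equal rows bringing point 'off' ahead of TCP to grasp with rotation R. prints row"""
    o=robot.get_obs(); 
    p0,R0=start if start else (o['ee_pos'],Ro.from_quat(o['eef_rot']).as_matrix())
    p1=grasp-R[:,2]*off
    w=Ro.from_matrix(R0.T@R).as_rotvec(); r=Ro.from_rotvec(w/N).as_matrix()
    A=sum(np.linalg.matrix_power(r,k) for k in range(N)); d=np.linalg.solve(A,R0.T@(p1-p0))*1e3
    print("N",N,"d",d.round(1),"|d|",np.linalg.norm(d).round(1),"r",np.degrees(w/N).round(2),"| target TCP",p1.round(3))
    return p1,R
def tip(off=.199):
    o=robot.get_obs();R=Ro.from_quat(o['eef_rot']).as_matrix();return o['ee_pos']+R[:,2]*off,R,o
def instand():
    p,R,o=tip();q=(p-SO)*1e3;print("tip in stand",(q@SX).round(1),(q@SY).round(1),(q@SN).round(1),"F",o['wrist_force'].round(1),"t",o['time'].round(2),"open",o['opening'].round(4),"rotvec err",np.degrees(Ro.from_matrix(R.T@ax(-SX,SY,-SN)).as_rotvec()).round(2))
E
python3 -m pendant '[{"dz":-30,"claw":16},{"dz":-30,"claw":16},{"claw":16}]' 20
python3 -c "
from h import *
plan(ax(-SX,SY,-SN),st(100,0,110),20,.199)"
```

```text
N 20 d [-38.7 -10.6  -6.9] |d| 40.7 r [-0.31  1.63  1.05] | target TCP [0.791 0.048 0.325]validation failed for argument at $[0]...
```

```bash
python3 -m pendant '[{"dx":0,"dy":0,"dz":-30,"rx":0,"ry":0,"rz":0,"claw":16},{"dx":0,"dy":0,"dz":-30,"rx":0,"ry":0,"rz":0,"claw":16}]' 20
python3 -c "
from h import *
plan(ax(-SX,SY,-SN),st(100,0,110),24,.199)"
```

```text
time: 1.2
ee_pos: [0.2477, 0.6277, 0.4647]
eef_rot: [0.187, 0.982, -0.001, -0.0]
wrist_force: [-0.1, 1.5, 1.0]
opening: 0.0816
N 24 d [-33.   -8.9  -3.3] |d| 34.3 r [-0.26  1.36  0.87] | target TCP [0.791 0.048 0.325]
```

```bash
r='' ; python3 -m pendant '[{"dx":-33,"dy":-8.9,"dz":-3.3,"rx":-0.26,"ry":1.36,"rz":0.87,"claw":16},{"dx":-33,"dy":-8.9,"dz":-3.3,"rx":-0.26,"ry":1.36,"rz":0.87,"claw":16},{"dx":-33,"dy":-8.9,"dz":-3.3,"rx":-0.26,"ry":1.36,"rz":0.87,"claw":16},{"dx":-33,"dy":-8.9,"dz":-3.3,"rx":-0.26,"ry":1.36,"rz":0.87,"claw":16},{"dx":-33,"dy":-8.9,"dz":-3.3,"rx":-0.26,"ry":1.36,"rz":0.87,"claw":16},{"dx":-33,"dy":-8.9,"dz":-3.3,"rx":-0.26,"ry":1.36,"rz":0.87,"claw":16},{"dx":-33,"dy":-8.9,"dz":-3.3,"rx":-0.26,"ry":1.36,"rz":0.87,"claw":16},{"dx":-33,"dy":-8.9,"dz":-3.3,"rx":-0.26,"ry":1.36,"rz":0.87,"claw":16},{"dx":-33,"dy":-8.9,"dz":-3.3,"rx":-0.26,"ry":1.36,"rz":0.87,"claw":16},{"dx":-33,"dy":-8.9,"dz":-3.3,"rx":-0.26,"ry":1.36,"rz":0.87,"claw":16},{"dx":-33,"dy":-8.9,"dz":-3.3,"rx":-0.26,"ry":1.36,"rz":0.87,"claw":16},{"dx":-33,"dy":-8.9,"dz":-3.3,"rx":-0.26,"ry":1.36,"rz":0.87,"claw":16}]'
python3 -c "
from h import *
plan(ax(-SX,SY,-SN),st(100,0,110),12,.199);print(robot.get_obs()['q'].round(2))"
```

```text
time: 2.4
ee_pos: [0.5559, 0.3557, 0.4502]
eef_rot: [0.273, 0.951, 0.053, -0.135]
wrist_force: [0.0, 0.1, -0.1]
opening: 0.0148
N 12 d [-32.8  -8.8  -3.4] |d| 34.1 r [-0.25  1.35  0.87] | target TCP [0.791 0.048 0.325]
[-0.75  0.41  0.2   1.56 -0.36  1.3   0.57]
```

```bash
python3 -m pendant '[{"dx":-33,"dy":-8.9,"dz":-3.4,"rx":-0.26,"ry":1.36,"rz":0.87,"claw":16},{"dx":-33,"dy":-8.9,"dz":-3.4,"rx":-0.26,"ry":1.36,"rz":0.87,"claw":16},{"dx":-33,"dy":-8.9,"dz":-3.4,"rx":-0.26,"ry":1.36,"rz":0.87,"claw":16},{"dx":-33,"dy":-8.9,"dz":-3.4,"rx":-0.26,"ry":1.36,"rz":0.87,"claw":16},{"dx":-33,"dy":-8.9,"dz":-3.4,"rx":-0.26,"ry":1.36,"rz":0.87,"claw":16},{"dx":-33,"dy":-8.9,"dz":-3.4,"rx":-0.26,"ry":1.36,"rz":0.87,"claw":16},{"dx":-33,"dy":-8.9,"dz":-3.4,"rx":-0.26,"ry":1.36,"rz":0.87,"claw":16},{"dx":-33,"dy":-8.9,"dz":-3.4,"rx":-0.26,"ry":1.36,"rz":0.87,"claw":16},{"dx":-33,"dy":-8.9,"dz":-3.4,"rx":-0.26,"ry":1.36,"rz":0.87,"claw":16},{"dx":-33,"dy":-8.9,"dz":-3.4,"rx":-0.26,"ry":1.36,"rz":0.87,"claw":16},{"dx":-33,"dy":-8.9,"dz":-3.4,"rx":-0.26,"ry":1.36,"rz":0.87,"claw":16},{"dx":-33,"dy":-8.9,"dz":-3.4,"rx":-0.26,"ry":1.36,"rz":0.87,"claw":16}]'
cat >> h.py <<'E'
def plate_rect(X,d,m=None,lo=2,hi=7):
    q=(X-SO)*1e3;s=np.stack([q@SX,q@SY,q@SN],-1)
    ok=(d>0)&(m if m is not None else True)&(s[...,2]>lo)&(s[...,2]<hi)&(abs(s[...,1])<75)&(s[...,0]>-180)&(s[...,0]<126)
    k=cv2.connectedComponentsWithStats(cv2.morphologyEx(ok.astype(np.uint8),cv2.MORPH_OPEN,np.ones((3,3))))
    j=1+np.argmax(k[2][1:,4]);P=s[k[1]==j];r=cv2.minAreaRect(P[:,:2].astype(np.float32))
    print("plate in stand",np.round(r[0],1),np.round(r[1],1),round(r[2],2),"h",np.median(P[:,2]).round(1),"x 1-99%",np.percentile(P[:,0],[1,99]).round(1),"n",len(P))
    return s
E
python3 - <<'E'
from h import *
instand();print(robot.get_obs()['q'].round(2))
p,d,ci,X=shot("wrist","w1")
m=mask("wrist","plate_center")
s=plate_rect(X,d,m)
q=s[(d>0)&(abs(s[...,1])<80)&(abs(s[...,1])>65)&(s[...,0]>-90)&(s[...,0]<115)&(abs(s[...,2])<10)]
print("face h",np.median(q[:,2]).round(2),"fit slope x,y (mm/m),c",(np.linalg.lstsq(np.c_[q[:,:2],np.ones(len(q))],q[:,2],rcond=None)[0]*[1000,1000,1]).round(1))
for yy in(-70,70):
    g=s[(d>0)&(abs(s[...,1]-yy)<8)&(abs(s[...,2])<5)];print("face x range",yy,np.percentile(g[:,0],[.5,99.5]).round(1))
g=s[(d>0)&(abs(s[...,0]+60)<30)&(abs(s[...,2])<5)];print("face y range",g.shape,g[:,1].min().round(1),g[:,1].max().round(1))
g=s[(d>0)&(s[...,2]<-12)&(s[...,2]>-24)&(s[...,0]<0)&(abs(s[...,1])<45)];print("groove",len(g),np.percentile(g,[1,99],axis=0).round(1)) if len(g) else 0
E
```

```text
time: 3.6
ee_pos: [0.7924, 0.0453, 0.3233]
eef_rot: [0.352, 0.892, 0.105, -0.265]
wrist_force: [-0.2, 0.3, 0.6]
opening: 0.0148Traceback (most recent call last):
  File "<stdin>", line 2, in <module>
  File "h.py", line 32, in instand
    p,R,o=tip();q=(p-SO)*1e3;print("tip in stand",(q@SX).round(1),(q@SY).round(1),(q@SN).round(1),"F",o['wrist_force'].round(1),"t",o['time'].round(2),"open",o['opening'].round(4),"rotvec err",np.degrees(Ro.from_matrix(R.T@ax(-SX,SY,-SN)).as_rotvec()).round(2))
                                                                                                                                    ^^^^^^^^^^^^^^^
AttributeError: 'float' object has no attribute 'round'
```

```bash
sed -i "s/o\['time'\].round(2)/round(float(o['time']),2)/;s/o\['opening'\].round(4)/round(float(o['opening']),4)/" h.py
python3 - <<'E'
from h import *
instand();print(robot.get_obs()['q'].round(2))
p,d,ci,X=shot("wrist","w1")
m=mask("wrist","plate_center")
s=plate_rect(X,d,m)
q=s[(d>0)&(abs(s[...,1])<80)&(abs(s[...,1])>65)&(s[...,0]>-90)&(s[...,0]<115)&(abs(s[...,2])<10)]
print("face h",np.median(q[:,2]).round(2),"fit slope x,y (mm/m),c",(np.linalg.lstsq(np.c_[q[:,:2],np.ones(len(q))],q[:,2],rcond=None)[0]*[1000,1000,1]).round(1))
for yy in(-70,70):
    g=s[(d>0)&(abs(s[...,1]-yy)<8)&(abs(s[...,2])<5)];print("face x range",yy,np.percentile(g[:,0],[.5,99.5]).round(1))
g=s[(d>0)&(abs(s[...,0]+60)<30)&(abs(s[...,2])<5)];print("face y range",g.shape,g[:,1].min().round(1),g[:,1].max().round(1))
g=s[(d>0)&(s[...,2]<-12)&(s[...,2]>-24)&(s[...,0]<0)&(abs(s[...,1])<45)];print("groove",len(g),np.percentile(g,[1,99],axis=0).round(1)) if len(g) else 0
E
```

```text
tip in stand 102.6 -0.7 110.3 F [-0.2  0.3  0.6] t 3.6 open 0.0148 rotvec err [ 0.04 -0.09  0.02]
[-0.19  0.83  0.26  1.18 -0.56  1.62  0.96]
plate in stand [48.2 -1.9] [110.  125.3] 2.95 h 4.0 x 1-99% [ -6.1 101.7] n 14727
face h 0.05 fit slope x,y (mm/m),c [0.3 0.4 0.1]
face x range -70 [-78.9 130.8]
face x range 70 [-78.7 131. ]
face y range (11761, 3) -86.6 85.7
groove 2023 [[-39.2 -28.4 -19.8]
 [ -8.9  27.5 -12.8]]
```

View pics/w1.png

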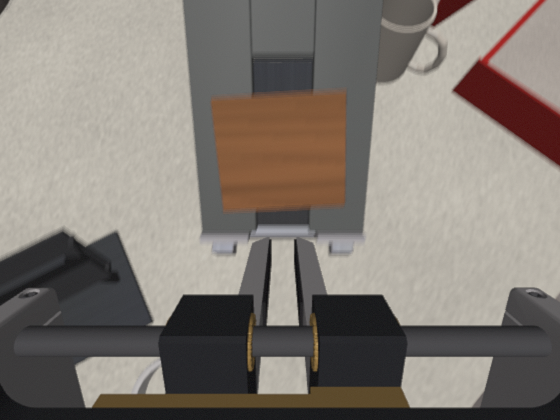

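The stand frame checks out to within 1 mm. The plate centre is at stand x=48, y=-2, turned about 3°, and its lower edge shows at row ~210. Next I lower the tips into the groove below it.

```bash
python3 -m pendant '[{"dx":-8,"dy":0.7,"dz":25,"rx":0,"ry":0,"rz":0,"claw":16},{"dx":-7.5,"dy":0,"dz":30,"rx":0,"ry":0,"rz":0,"claw":16},{"dx":0,"dy":0,"dz":30,"rx":0,"ry":0,"rz":0,"claw":16},{"dx":0,"dy":0,"dz":15,"rx":0,"ry":0,"rz":0,"claw":16},{"dx":0,"dy":0,"dz":8,"rx":0,"ry":0,"rz":0,"claw":16},{"dx":0,"dy":0,"dz":6,"rx":0,"ry":0,"rz":0,"claw":16},{"dx":0,"dy":0,"dz":4,"rx":0,"ry":0,"rz":0,"claw":16},{"dx":0,"dy":0,"dz":0,"rx":0,"ry":0,"rz":0,"claw":16}]'
python3 -c "
from h import *
instand()"
```

```text
time: 4.5
ee_pos: [0.7549, 0.0819, 0.217]
eef_rot: [0.352, 0.892, 0.105, -0.264]
wrist_force: [0.7, 0.2, 0.8]
opening: 0.015
tip in stand 116.9 0.5 -7.5 F [0.7 0.2 0.8] t 4.5 open 0.015 rotvec err [ 0.05 -0.02  0.05]
```

```bash
python3 -m pendant '[{"dx":3,"dy":0,"dz":0,"rx":0,"ry":0,"rz":0,"claw":16},{"dx":4,"dy":0,"dz":0,"rx":0,"ry":0,"rz":0,"claw":16},{"dx":7,"dy":0,"dz":0,"rx":0,"ry":0,"rz":0,"claw":16},{"dx":8,"dy":0,"dz":0,"rx":0,"ry":0,"rz":0,"claw":16},{"dx":8,"dy":0,"dz":0,"rx":0,"ry":0,"rz":0,"claw":16},{"dx":8,"dy":0,"dz":0,"rx":0,"ry":0,"rz":0,"claw":16},{"dx":8,"dy":0,"dz":0,"rx":0,"ry":0,"rz":0,"claw":16},{"dx":8,"dy":0,"dz":0,"rx":0,"ry":0,"rz":0,"claw":16},{"dx":8,"dy":0,"dz":0,"rx":0,"ry":0,"rz":0,"claw":16},{"dx":8,"dy":0,"dz":0,"rx":0,"ry":0,"rz":0,"claw":16},{"dx":4,"dy":0,"dz":0,"rx":0,"ry":0,"rz":0,"claw":16},{"dx":0,"dy":0,"dz":0,"rx":0,"ry":0,"rz":0,"claw":16}]'
python3 - <<'E'
from h import *
instand()
p,d,ci,X=shot("wrist","w2")
plate_rect(X,d,mask("wrist","plate_center"))
E
```

```text
time: 5.7
ee_pos: [0.709, 0.125, 0.2573]
eef_rot: [0.351, 0.892, 0.105, -0.265]
wrist_force: [-0.1, -0.3, 0.6]
opening: 0.0147
tip in stand 41.9 0.6 -7.9 F [-0.1 -0.3  0.6] t 5.7 open 0.0147 rotvec err [ 0.02 -0.07  0.09]
plate in stand [-22.9   0.9] [110.2 125.4] 0.01 h 4.0 x 1-99% [-76.8  30.1] n 42970
```

View pics/w2.png

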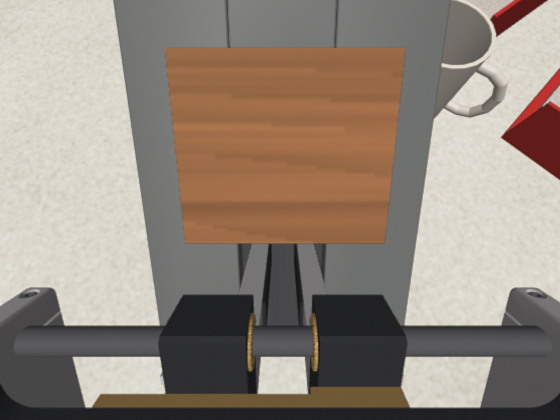

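The plate is square now, with its lower edge at row 243 against both fingers. Its centre is at -22.9, so another 67 mm gives a 35 mm overhang.

```bash
python3 -m pendant '[{"dx":4,"dy":0,"dz":0,"rx":0,"ry":0,"rz":0,"claw":16},{"dx":8,"dy":0,"dz":0,"rx":0,"ry":0,"rz":0,"claw":16},{"dx":8,"dy":0,"dz":0,"rx":0,"ry":0,"rz":0,"claw":16},{"dx":8,"dy":0,"dz":0,"rx":0,"ry":0,"rz":0,"claw":16},{"dx":8,"dy":0,"dz":0,"rx":0,"ry":0,"rz":0,"claw":16},{"dx":8,"dy":0,"dz":0,"rx":0,"ry":0,"rz":0,"claw":16},{"dx":8,"dy":0,"dz":0,"rx":0,"ry":0,"rz":0,"claw":16},{"dx":7,"dy":0,"dz":0,"rx":0,"ry":0,"rz":0,"claw":16},{"dx":5,"dy":0,"dz":0,"rx":0,"ry":0,"rz":0,"claw":16},{"dx":3,"dy":0,"dz":0,"rx":0,"ry":0,"rz":0,"claw":16},{"dx":0,"dy":0,"dz":0,"rx":0,"ry":0,"rz":0,"claw":16}]'
python3 - <<'E'
from h import *
instand()
p,d,ci,X=shot("wrist","w3")
plate_rect(X,d,mask("wrist","plate_center"))
p,d,ci,X=shot("top")
plate_rect(X,d,mask("top","plate_center"))
E
```

```text
time: 6.9
ee_pos: [0.6681, 0.1629, 0.2937]
eef_rot: [0.351, 0.892, 0.105, -0.264]
wrist_force: [0.1, 0.3, 0.4]
opening: 0.015
tip in stand -24.6 0.4 -7.8 F [0.1 0.3 0.4] t 6.9 open 0.015 rotvec err [ 0.03 -0.05  0.06]
plate in stand [-88.9   1.5] [125.5 110.1] 89.9 h 4.1 x 1-99% [-142.8  -35.8] n 42874
plate in stand [-115.3   48.6] [45.5 34.1] 10.06 h 4.2 x 1-99% [-135.3  -91.9] n 119
```

```bash
python3 -m pendant '[{"dx":-5,"dy":0,"dz":0,"rx":0,"ry":0,"rz":0,"claw":16},{"dx":-5,"dy":0,"dz":-10,"rx":0,"ry":0,"rz":0,"claw":16},{"dx":0,"dy":0,"dz":-50,"rx":0,"ry":0,"rz":0,"claw":16},{"dx":-20,"dy":-28,"dz":-40,"rx":0,"ry":0,"rz":0,"claw":16},{"dx":-20,"dy":-28,"dz":-12,"rx":0,"ry":0,"rz":0,"claw":40},{"dx":-20,"dy":-28,"dz":-12,"rx":0,"ry":0,"rz":0,"claw":40},{"dx":-20,"dy":-28,"dz":-12,"rx":0,"ry":0,"rz":0,"claw":40},{"dx":-20,"dy":-28,"dz":-12,"rx":0,"ry":0,"rz":0,"claw":40},{"dx":-20,"dy":-28,"dz":-12,"rx":0,"ry":0,"rz":0,"claw":40},{"dx":-20,"dy":-28,"dz":-12,"rx":0,"ry":0,"rz":0,"claw":40},{"dx":-20,"dy":-28,"dz":-12,"rx":0,"ry":0,"rz":0,"claw":40},{"dx":-17,"dy":-28,"dz":-11,"rx":0,"ry":0,"rz":0,"claw":40}]'
python3 - <<'E'
from h import *
print(robot.get_obs()['q'].round(2))
p,d,ci,X=shot("wrist","w4")
np.savez("pics/w4.npz",p=p,d=d,X=X,m=mask("wrist","holder_empty"))
p,d,ci,X=shot("top"); plate_rect(X,d,mask("top","plate_center"))
E
```

```text
time: 8.3
ee_pos: [0.6881, -0.2013, 0.3537]
eef_rot: [0.352, 0.892, 0.104, -0.264]
wrist_force: [0.7, -0.2, 0.3]
opening: 0.0375
[ 0.05  0.71  0.34  1.35 -0.42  1.66  1.28]
plate in stand [-90.9 -27.8] [101.1  58.3] 8.13 h 4.2 x 1-99% [-136.4  -42.6] n 363
```

View pics/w4.png

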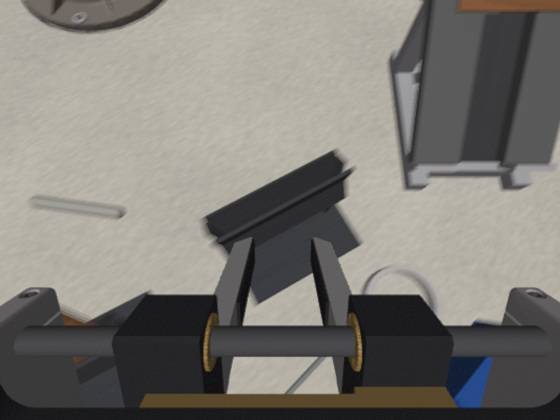

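The holder's robot-side wall top runs from (205,225) to (340,152), with its front wall and base plate below. I'll fit the wall from the depth image.

Run:
```python
from h import *
z=np.load("pics/w4.npz");d,X,m=z['d'],z['X'],z['m']
m=cv2.dilate(m.astype(np.uint8),np.ones((9,9)))>0
u=np.mgrid[0:420,0:560][1]
P=X[m&(d>0)&(X[...,2]>.045)&(X[...,2]<.135)]
print(len(P),P.min(0).round(3),P.max(0).round(3))
from scipy.optimize import minimize
best=None
for az in np.radians(np.arange(-40,16,.25)):
    n=np.array([np.cos(np.radians(25))*np.cos(az),np.cos(np.radians(25))*np.sin(az),np.sin(np.radians(25))])
    h=P@n; c,e=np.histogram(h,np.arange(h.min(),h.max()+.002,.001)); s=c[:-1]+c[1:]; k=s.argmax()
    if best is None or s[k]>best[0]: best=(s[k],np.degrees(az),e[k+1],n)
print(best)
I=P[abs(P@best[3]-best[2])<.003]
for _ in range(3):
    c0=I.mean(0);n=np.linalg.svd(I-c0)[2][2];n*=np.sign(n[0]);I=P[abs((P-c0)@n)<.002]
print("plane n",n.round(3),"tilt",np.degrees(np.arcsin(n[2])).round(2),"az",np.degrees(np.arctan2(n[1],n[0])).round(2),"N",len(I))
a=np.arctan2(n[1],n[0]);c25,s25=np.cos(np.radians(25)),np.sin(np.radians(25))
HX=np.array([c25*np.cos(a),c25*np.sin(a),s25]);HY=np.array([-np.sin(a),np.cos(a),0]);HZ=np.cross(HX,HY)
o=c0.copy();o=o+HZ*((.05-o[2])/HZ[2])  # on wall plane at z=.05
q=(P-o)*1e3;s=np.stack([q@HX,q@HY,q@HZ],1)
w=s[abs(s[:,0])<2];print("wall y",np.percentile(w[:,1],[0,1,99,100]).round(1),"z",np.percentile(w[:,2],[0,1,99,100]).round(1))
for zz in range(0,80,8):
    b=s[(abs(s[:,2]-zz)<4)]
    if len(b): print(zz,len(b),"x",np.percentile(b[:,0],[1,10,50,90,99]).round(1),"y",np.percentile(b[:,1],[1,99]).round(1))
np.savez("pics/holder.npz",o=o,HX=HX,HY=HY,HZ=HZ,w=w)
print(o.round(4))
```

```text
7080 [ 0.523 -0.162  0.051] [ 0.602 -0.001  0.116]
(np.int64(3055), np.float64(-14.0), np.float64(0.5397359658468829), array([ 0.87938657, -0.2192557 ,  0.42261826]))
plane n [ 0.874 -0.219  0.433] tilt 25.63 az -14.09 N 3329
wall y [-78.9 -73.4  77.4  83. ] z [23.4 24.9 60.1 61.1]
0 437 x [13.1 13.6 14.1 14.6 15.1] y [-45.   78.9]
8 449 x [13.2 13.5 14.1 14.6 15.2] y [-72.5  78.6]
16 516 x [13.1 13.5 14.1 14.6 15. ] y [-74.4  78. ]
24 867 x [-0.7 -0.2 13.9 14.6 15.1] y [-73.7  77.9]
32 816 x [-1.  -0.5  0.3 16.8 19.2] y [-70.4  74.2]
40 927 x [-0.9 -0.4  0.3 21.5 23.9] y [-73.7  77.6]
48 1084 x [-1.  -0.5  0.4 26.3 29. ] y [-77.9  81.5]
56 1883 x [-3.9 -1.8  0.4 30.5 31.3] y [-75.6  79.5]
64 69 x [-3.4 -3.1 -1.5  0.6  1. ] y [-73.9  78.2]
[ 0.5682 -0.0863  0.05  ]
```

```bash
cat >> h.py <<'E'
import os
z_=np.load("pics/holder.npz");HX,HY,HZ=z_['HX'],z_['HY'],z_['HZ'];HO=z_['o']+HY*.0019+HX*.0002
def ho(x,y,z): return HO+(HX*x+HY*y+HZ*z)/1e3
RA=ax(SY,SN,SX);RH=ax(HY,HX,-HZ)
b=np.radians(65);RM=ax(np.array([np.cos(b),np.sin(b),0]),np.array([np.sin(b),-np.cos(b),0]),np.array([0,0,-1.]))
E
python3 - <<'E'
from h import *
s=plan(RM,np.array([.43,.08,.28]),12,.199)
plan(RA,st(-245,0,2),20,.199,s)
plan(RM,np.array([.43,.08,.28]),16,.199)
E
```

```text
N 12 d [ 31.6 -17.5   0.2] |d| 36.1 r [-1.72 -2.38  5.81] | target TCP [0.43  0.08  0.479]
N 20 d [ 14.1 -16.4  -2. ] |d| 21.7 r [-2.83 -0.45  0.83] | target TCP [0.335 0.473 0.363]
N 16 d [ 23.5 -13.4  -0. ] |d| 27.1 r [-1.29 -1.78  4.36] | target TCP [0.43  0.08  0.479]
```

```bash
python3 -m pendant '[{"dx":31.6,"dy":-17.5,"dz":0.2,"rx":-1.72,"ry":-2.38,"rz":5.81,"claw":40},{"dx":31.6,"dy":-17.5,"dz":0.2,"rx":-1.72,"ry":-2.38,"rz":5.81,"claw":40},{"dx":31.6,"dy":-17.5,"dz":0.2,"rx":-1.72,"ry":-2.38,"rz":5.81,"claw":40},{"dx":31.6,"dy":-17.5,"dz":0.2,"rx":-1.72,"ry":-2.38,"rz":5.81,"claw":40},{"dx":31.6,"dy":-17.5,"dz":0.2,"rx":-1.72,"ry":-2.38,"rz":5.81,"claw":40},{"dx":31.6,"dy":-17.5,"dz":0.2,"rx":-1.72,"ry":-2.38,"rz":5.81,"claw":40},{"dx":31.6,"dy":-17.5,"dz":0.2,"rx":-1.72,"ry":-2.38,"rz":5.81,"claw":40},{"dx":31.6,"dy":-17.5,"dz":0.2,"rx":-1.72,"ry":-2.38,"rz":5.81,"claw":40},{"dx":31.6,"dy":-17.5,"dz":0.2,"rx":-1.72,"ry":-2.38,"rz":5.81,"claw":40},{"dx":31.6,"dy":-17.5,"dz":0.2,"rx":-1.72,"ry":-2.38,"rz":5.81,"claw":40},{"dx":31.6,"dy":-17.5,"dz":0.2,"rx":-1.72,"ry":-2.38,"rz":5.81,"claw":40},{"dx":31.6,"dy":-17.5,"dz":0.2,"rx":-1.72,"ry":-2.38,"rz":5.81,"claw":40}]'
python3 - <<'E'
from h import *
print(robot.get_obs()['q'].round(2))
plan(RA,st(-245,0,2),20,.199)
E
```

```text
time: 9.7
ee_pos: [0.4312, 0.0696, 0.4793]
eef_rot: [0.833, 0.554, 0.003, -0.009]
wrist_force: [-0.2, -0.3, -0.0]
opening: 0.0371
[-0.61 -0.06  0.3   2.03 -0.    1.17 -0.71]
N 20 d [ 14.9 -16.5  -1.9] |d| 22.3 r [-2.86 -0.54  0.91] | target TCP [0.335 0.473 0.363]
```

```bash
python3 -m pendant '[{"dx":14.9,"dy":-16.5,"dz":-1.9,"rx":-2.86,"ry":-0.54,"rz":0.91,"claw":40},{"dx":14.9,"dy":-16.5,"dz":-1.9,"rx":-2.86,"ry":-0.54,"rz":0.91,"claw":40},{"dx":14.9,"dy":-16.5,"dz":-1.9,"rx":-2.86,"ry":-0.54,"rz":0.91,"claw":40},{"dx":14.9,"dy":-16.5,"dz":-1.9,"rx":-2.86,"ry":-0.54,"rz":0.91,"claw":40},{"dx":14.9,"dy":-16.5,"dz":-1.9,"rx":-2.86,"ry":-0.54,"rz":0.91,"claw":40},{"dx":14.9,"dy":-16.5,"dz":-1.9,"rx":-2.86,"ry":-0.54,"rz":0.91,"claw":40},{"dx":14.9,"dy":-16.5,"dz":-1.9,"rx":-2.86,"ry":-0.54,"rz":0.91,"claw":40},{"dx":14.9,"dy":-16.5,"dz":-1.9,"rx":-2.86,"ry":-0.54,"rz":0.91,"claw":40},{"dx":14.9,"dy":-16.5,"dz":-1.9,"rx":-2.86,"ry":-0.54,"rz":0.91,"claw":40},{"dx":14.9,"dy":-16.5,"dz":-1.9,"rx":-2.86,"ry":-0.54,"rz":0.91,"claw":40}]'
python3 - <<'E'
from h import *
print(robot.get_obs()['q'].round(2))
plan(RA,st(-245,0,2),12,.199)
E
```

```text
time: 10.7
ee_pos: [0.3529, 0.2754, 0.4601]
eef_rot: [0.848, 0.47, 0.101, 0.222]
wrist_force: [-0.1, -0.6, 0.1]
opening: 0.0376
[-0.86 -0.01 -0.13  2.07  0.54  1.17 -1.78]
N 12 d [ 12.5 -13.6  -1.7] |d| 18.6 r [-2.38 -0.46  0.77] | target TCP [0.335 0.473 0.363]
```

```bash
python3 -m pendant '[{"dx":12.5,"dy":-13.6,"dz":-1.7,"rx":-2.38,"ry":-0.46,"rz":0.77,"claw":50},{"dx":12.5,"dy":-13.6,"dz":-1.7,"rx":-2.38,"ry":-0.46,"rz":0.77,"claw":50},{"dx":12.5,"dy":-13.6,"dz":-1.7,"rx":-2.38,"ry":-0.46,"rz":0.77,"claw":50},{"dx":12.5,"dy":-13.6,"dz":-1.7,"rx":-2.38,"ry":-0.46,"rz":0.77,"claw":50},{"dx":12.5,"dy":-13.6,"dz":-1.7,"rx":-2.38,"ry":-0.46,"rz":0.77,"claw":50},{"dx":12.5,"dy":-13.6,"dz":-1.7,"rx":-2.38,"ry":-0.46,"rz":0.77,"claw":50}]'
python3 - <<'E'
from h import *
print(robot.get_obs()['q'].round(2))
plan(RA,st(-245,0,2),6,.199)
E
```

```text
time: 11.3
ee_pos: [0.335, 0.3774, 0.4197]
eef_rot: [0.835, 0.414, 0.146, 0.333]
wrist_force: [-0.0, -0.4, 0.2]
opening: 0.0473
[-1.    0.2  -0.21  1.98  0.76  1.34 -2.19]
N 6 d [ 12.5 -13.6  -1.6] |d| 18.6 r [-2.39 -0.46  0.78] | target TCP [0.335 0.473 0.363]
```

```bash
python3 -m pendant '[{"dx":12.5,"dy":-13.6,"dz":-1.7,"rx":-2.38,"ry":-0.46,"rz":0.77,"claw":50},{"dx":12.5,"dy":-13.6,"dz":-1.7,"rx":-2.38,"ry":-0.46,"rz":0.77,"claw":50},{"dx":12.5,"dy":-13.6,"dz":-1.7,"rx":-2.38,"ry":-0.46,"rz":0.77,"claw":50},{"dx":12.5,"dy":-13.6,"dz":-1.7,"rx":-2.38,"ry":-0.46,"rz":0.77,"claw":50},{"dx":12.5,"dy":-13.6,"dz":-1.7,"rx":-2.38,"ry":-0.46,"rz":0.77,"claw":50},{"dx":12.5,"dy":-13.6,"dz":-1.7,"rx":-2.38,"ry":-0.46,"rz":0.77,"claw":50}]'
python3 - <<'E'
from h import *
print(robot.get_obs()['q'].round(2));instand()
plan(RA,st(-245,0,2),1,.199)
p,d,ci,X=shot("wrist","w5")
plate_rect(X,d,mask("wrist","plate_center"))
p,d,ci,X=shot("top","t5")
plate_rect(X,d,mask("top","plate_center"))
E
```

```text
time: 11.9
ee_pos: [0.3355, 0.4734, 0.3636]
eef_rot: [0.806, 0.351, 0.19, 0.437]
wrist_force: [0.1, 0.5, 0.6]
opening: 0.0468
[-1.14  0.46 -0.19  1.84  0.9   1.55 -2.45]
tip in stand -245.2 0.1 1.9 F [0.1 0.5 0.6] t 11.9 open 0.0468 rotvec err [ 69.2   69.27 -69.27]
N 1 d [-0.1 -0.   0.2] |d| 0.2 r [-0.05  0.    0.06] | target TCP [0.335 0.473 0.363]
plate in stand [-143.8   36. ] [26.5  3.7] 87.94 h 3.2 x 1-99% [-145.7 -142.5] n 84
plate in stand [-129.7   17.8] [75.5 29.8] 52.82 h 4.4 x 1-99% [-147.5 -106.8] n 184
```

View pics/w5.png

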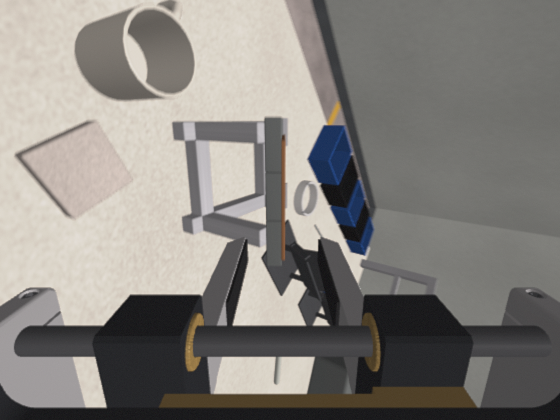

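Wrist view: the plate shows edge-on at column ~284, mid-way between the open fingers, and the pose is on target. I'll advance 130 mm and pinch.

```bash
python3 -m pendant '[{"dx":0,"dy":0,"dz":25,"rx":0,"ry":0,"rz":0,"claw":50},{"dx":0,"dy":0,"dz":30,"rx":0,"ry":0,"rz":0,"claw":50},{"dx":0,"dy":0,"dz":30,"rx":0,"ry":0,"rz":0,"claw":50},{"dx":0,"dy":0,"dz":20,"rx":0,"ry":0,"rz":0,"claw":50},{"dx":0,"dy":0,"dz":14,"rx":0,"ry":0,"rz":0,"claw":50},{"dx":0,"dy":0,"dz":7,"rx":0,"ry":0,"rz":0,"claw":50},{"dx":0,"dy":0,"dz":4,"rx":0,"ry":0,"rz":0,"claw":30},{"dx":0,"dy":0,"dz":0,"rx":0,"ry":0,"rz":0,"claw":20}]' 25
python3 - <<'E'
from h import *
instand();print(robot.get_obs()['q'].round(2))
p,d,ci,X=shot("wrist","w6")
plate_rect(X,d,mask("wrist","plate_center"))
E
```

```text
time: 12.9
ee_pos: [0.4158, 0.3976, 0.293]
eef_rot: [0.807, 0.35, 0.189, 0.437]
wrist_force: [-1.6, 0.6, 0.1]
opening: 0.0341
tip in stand -114.1 -0.7 2.6 F [-1.6  0.6  0.1] t 12.9 open 0.0341 rotvec err [ 69.1   69.27 -69.35]
[-1.02  0.51 -0.12  1.95  1.02  1.34 -2.49]Traceback (most recent call last):
  File "<stdin>", line 4, in <module>
  File "h.py", line 37, in plate_rect
    j=1+np.argmax(k[2][1:,4]);P=s[k[1]==j];r=cv2.minAreaRect(P[:,:2].astype(np.float32))
        ~~~~~~~~~^^^^^^^^^^^^
    return _wrapfunc(a, 'argmax', axis=axis, out=out, **kwds)
    return bound(*args, **kwds)
ValueError: attempt to get argmax of an empty sequence
```

View pics/w6.png

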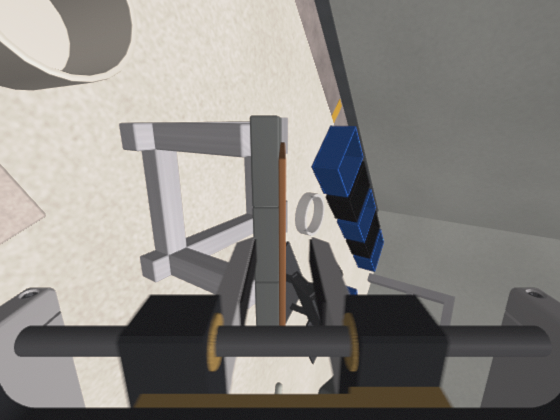

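The plate edge (column ~283) sits centred between the fingers, so I close now.

```bash
python3 -m pendant '[{"dx":0,"dy":-0.5,"dz":0,"rx":0,"ry":0,"rz":0,"claw":8},{"dx":0,"dy":0,"dz":0,"rx":0,"ry":0,"rz":0,"claw":2},{"dx":0,"dy":0,"dz":0,"rx":0,"ry":0,"rz":0,"claw":0},{"dx":0,"dy":0,"dz":0,"rx":0,"ry":0,"rz":0,"claw":0},{"dx":0,"dy":0,"dz":0,"rx":0,"ry":0,"rz":0,"claw":0},{"dx":0,"dy":0,"dz":0,"rx":0,"ry":0,"rz":0,"claw":0}]' 40
python3 -c "
from h import *
instand()"
```

```text
time: 13.6
ee_pos: [0.4158, 0.3977, 0.2926]
eef_rot: [0.806, 0.35, 0.189, 0.438]
wrist_force: [-0.6, -0.3, 4.9]
opening: 0.0035
tip in stand -113.9 -0.7 2.4 F [-0.6 -0.3  4.9] t 13.6 open 0.0035 rotvec err [ 69.14  69.32 -69.34]
```

```bash
python3 -m pendant '[{"dx":0,"dy":5,"dz":0,"rx":0,"ry":0,"rz":0,"claw":0},{"dx":0,"dy":15,"dz":0,"rx":0,"ry":0,"rz":0,"claw":0},{"dx":0,"dy":25,"dz":0,"rx":0,"ry":0,"rz":0,"claw":0},{"dx":0,"dy":25,"dz":-20,"rx":0,"ry":0,"rz":0,"claw":0},{"dx":0,"dy":20,"dz":-30,"rx":0,"ry":0,"rz":0,"claw":0},{"dx":0,"dy":10,"dz":-20,"rx":0,"ry":0,"rz":0,"claw":0},{"dx":0,"dy":0,"dz":0,"rx":0,"ry":0,"rz":0,"claw":0}]'
cat >> h.py <<'E'
def path(row_d,row_r,N):
    o=robot.get_obs();p,R=np.array(o['ee_pos']),Ro.from_quat(o['eef_rot']).as_matrix();out=[]
    r=Ro.from_rotvec(np.radians(row_r)).as_matrix()
    for k in range(N):
        p=p+R@np.array(row_d)/1e3;R=R@r;out.append((p,R))
    return out
E
python3 - <<'E'
from h import *
instand();o=robot.get_obs();print(o['q'].round(2))
tgt=ho(8,0,175); N=22
p1,_=plan(RH,tgt-RH[:,0]*.0022,N,.224)
R0=Ro.from_quat(o['eef_rot']).as_matrix();w=np.degrees(Ro.from_matrix(R0.T@RH).as_rotvec()/N)
r=Ro.from_rotvec(np.radians(w)).as_matrix();A=sum(np.linalg.matrix_power(r,k) for k in range(N));dd=np.linalg.solve(A,R0.T@(p1-o['ee_pos']))*1e3
for k,(p,R) in enumerate(path(dd,w,N)):
    f=[p+R@np.array([x,0,.279]) for x in(-.06,.065)]
    if k%3==0: print(k,p.round(3),[(x.round(3),((x-SO)@SN).round(3)) for x in f])
E
```

```text
time: 14.3
ee_pos: [0.4126, 0.4013, 0.4178]
eef_rot: [0.807, 0.35, 0.191, 0.436]
wrist_force: [0.5, 0.4, -1.2]
opening: 0.0038
tip in stand -186.1 0.5 104.3 F [ 0.5  0.4 -1.2] t 14.3 open 0.0038 rotvec err [ 69.27  69.   -69.37]
[-1.02  0.35 -0.13  1.87  0.97  1.47 -2.29]
N 22 d [-18.    7.2   7.1] |d| 20.7 r [ 1.42  0.87 -1.01] | target TCP [ 0.412 -0.047  0.415]
0 [0.408 0.381 0.42 ] [(array([0.539, 0.183, 0.262]), np.float64(0.105)), (array([0.622, 0.277, 0.261]), np.float64(0.103))]
3 [0.396 0.321 0.425] [(array([0.528, 0.138, 0.251]), np.float64(0.109)), (array([0.605, 0.236, 0.249]), np.float64(0.101))]
6 [0.388 0.259 0.429] [(array([0.52 , 0.092, 0.24 ]), np.float64(0.114)), (array([0.59 , 0.196, 0.236]), np.float64(0.1))]
9 [0.385 0.198 0.431] [(array([0.514, 0.046, 0.227]), np.float64(0.118)), (array([0.577, 0.154, 0.223]), np.float64(0.099))]
12 [0.386 0.136 0.431] [(array([0.511, 0.   , 0.213]), np.float64(0.122)), (array([0.565, 0.113, 0.209]), np.float64(0.098))]
15 [0.39  0.074 0.429] [(array([ 0.509, -0.045,  0.198]), np.float64(0.125)), (array([0.556, 0.071, 0.195]), np.float64(0.098))]
18 [0.399 0.013 0.423] [(array([ 0.509, -0.09 ,  0.181]), np.float64(0.128)), (array([0.548, 0.029, 0.179]), np.float64(0.097))]
21 [ 0.412 -0.047  0.415] [(array([ 0.512, -0.134,  0.162]), np.float64(0.129)), (array([ 0.542, -0.013,  0.162]), np.float64(0.096))]
```

```bash
python3 -m pendant '[{"dx":-18,"dy":7.2,"dz":7.1,"rx":1.42,"ry":0.87,"rz":-1.01,"claw":0},{"dx":-18,"dy":7.2,"dz":7.1,"rx":1.42,"ry":0.87,"rz":-1.01,"claw":0},{"dx":-18,"dy":7.2,"dz":7.1,"rx":1.42,"ry":0.87,"rz":-1.01,"claw":0},{"dx":-18,"dy":7.2,"dz":7.1,"rx":1.42,"ry":0.87,"rz":-1.01,"claw":0},{"dx":-18,"dy":7.2,"dz":7.1,"rx":1.42,"ry":0.87,"rz":-1.01,"claw":0},{"dx":-18,"dy":7.2,"dz":7.1,"rx":1.42,"ry":0.87,"rz":-1.01,"claw":0},{"dx":-18,"dy":7.2,"dz":7.1,"rx":1.42,"ry":0.87,"rz":-1.01,"claw":0},{"dx":-18,"dy":7.2,"dz":7.1,"rx":1.42,"ry":0.87,"rz":-1.01,"claw":0},{"dx":-18,"dy":7.2,"dz":7.1,"rx":1.42,"ry":0.87,"rz":-1.01,"claw":0},{"dx":-18,"dy":7.2,"dz":7.1,"rx":1.42,"ry":0.87,"rz":-1.01,"claw":0},{"dx":-18,"dy":7.2,"dz":7.1,"rx":1.42,"ry":0.87,"rz":-1.01,"claw":0},{"dx":-18,"dy":7.2,"dz":7.1,"rx":1.42,"ry":0.87,"rz":-1.01,"claw":0}]'
python3 - <<'E'
from h import *
o=robot.get_obs();print(o['q'].round(2))
plan(RH,ho(8,0,175)-RH[:,0]*.0022,10,.224)
E
```

```text
time: 15.5
ee_pos: [0.3841, 0.1541, 0.4285]
eef_rot: [0.8, 0.496, 0.16, 0.297]
wrist_force: [0.6, 0.3, -0.8]
opening: 0.0038
[-0.77 -0.1  -0.03  2.27  0.84  0.96 -1.75]
N 10 d [-17.8   7.4   6.9] |d| 20.4 r [ 1.4   0.89 -1.  ] | target TCP [ 0.412 -0.047  0.415]
```

```bash
python3 -m pendant '[{"dx":-17.8,"dy":7.4,"dz":6.9,"rx":1.4,"ry":0.89,"rz":-1,"claw":0},{"dx":-17.8,"dy":7.4,"dz":6.9,"rx":1.4,"ry":0.89,"rz":-1,"claw":0},{"dx":-17.8,"dy":7.4,"dz":6.9,"rx":1.4,"ry":0.89,"rz":-1,"claw":0},{"dx":-17.8,"dy":7.4,"dz":6.9,"rx":1.4,"ry":0.89,"rz":-1,"claw":0},{"dx":-17.8,"dy":7.4,"dz":6.9,"rx":1.4,"ry":0.89,"rz":-1,"claw":0},{"dx":-17.8,"dy":7.4,"dz":6.9,"rx":1.4,"ry":0.89,"rz":-1,"claw":0},{"dx":-17.8,"dy":7.4,"dz":6.9,"rx":1.4,"ry":0.89,"rz":-1,"claw":0},{"dx":-17.8,"dy":7.4,"dz":6.9,"rx":1.4,"ry":0.89,"rz":-1,"claw":0},{"dx":-17.8,"dy":7.4,"dz":6.9,"rx":1.4,"ry":0.89,"rz":-1,"claw":0},{"dx":-17.8,"dy":7.4,"dz":6.9,"rx":1.4,"ry":0.89,"rz":-1,"claw":0},{"dx":0,"dy":0,"dz":0,"rx":0,"ry":0,"rz":0,"claw":0}]'
cat >> h.py <<'E'
def inh(P):
    q=(P-HO)*1e3;return np.stack([q@HX,q@HY,q@HZ],-1)
def held():
    o=robot.get_obs();R=Ro.from_quat(o['eef_rot']).as_matrix();P=o['ee_pos']
    print("expected centre in holder",inh(P+R@np.array([.0022,0,.224])).round(1),"rot err",np.degrees(Ro.from_matrix(R.T@RH).as_rotvec()).round(2),"F",o['wrist_force'].round(1),"open",round(float(o['opening']),4),"t",round(float(o['time']),2),"q",o['q'].round(2))
E
python3 - <<'E'
from h import *
held()
for c in("top","wrist","scene"):
    p,d,ci,X=shot(c,c+"7");m=mask(c,"plate_center");np.savez(f"pics/{c}7.npz",d=d,X=X,m=m if m is not None else 0)
    if m is None: print(c,"none");continue
    P=X[(cv2.erode(m.astype(np.uint8),np.ones((3,3)))>0)&(d>0)];s=inh(P);print(c,len(P),np.percentile(s,[1,50,99],axis=0).round(1).tolist())
E
```

```text
time: 16.6
ee_pos: [0.4116, -0.0488, 0.4153]
eef_rot: [0.771, 0.599, 0.133, 0.171]
wrist_force: [-0.0, 1.4, -1.2]
opening: 0.0042
expected centre in holder [  8.4  -1.7 175.1] rot err [ 0.02  0.07 -0.2 ] F [-0.   1.4 -1.2] open 0.0042 t 16.6 q [-0.68 -0.21  0.52  2.3   0.45  0.66 -0.71]
top 287 [[7.4, -59.0, 133.2], [8.9, 34.7, 184.7], [10.6, 58.8, 233.2]]
wrist 946 [[5.9, -36.8, 180.4], [7.5, 26.2, 230.7], [9.5, 62.8, 232.3]]
scene 1310 [[4.8, -56.5, 123.9], [9.3, 2.9, 173.1], [14.1, 61.1, 226.3]]
```

View pics/scene7.png

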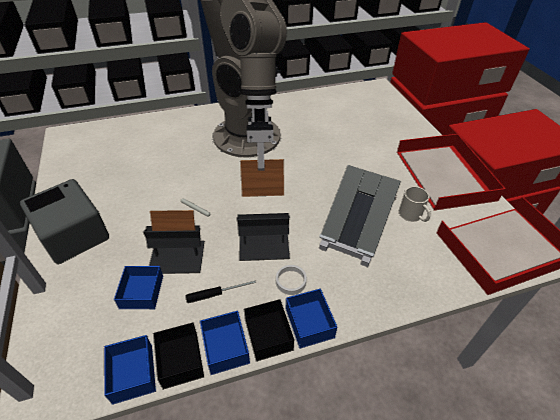

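The plate hangs square in the hand above the empty holder, at about (262,178). The filed plate and the bystanders look untouched. I'll lower it.

```bash
python3 -m pendant '[{"dx":0,"dy":-1,"dz":15,"rx":0,"ry":0,"rz":0,"claw":0},{"dx":0,"dy":-1.4,"dz":25,"rx":0,"ry":0,"rz":0,"claw":0},{"dx":0,"dy":-1,"dz":25,"rx":0,"ry":0,"rz":0,"claw":0},{"dx":0,"dy":0,"dz":15,"rx":0,"ry":0,"rz":0,"claw":0},{"dx":0,"dy":0,"dz":8,"rx":0,"ry":0,"rz":0,"claw":0},{"dx":0,"dy":0,"dz":6,"rx":0,"ry":0,"rz":0,"claw":0},{"dx":0,"dy":0,"dz":6,"rx":0,"ry":0,"rz":0,"claw":0},{"dx":0,"dy":0,"dz":0,"rx":0,"ry":0,"rz":0,"claw":0}]'
python3 - <<'E'
from h import *
held()
p,d,ci,X=shot("wrist","w8");m=mask("wrist","plate_center")
if m is not None:
    P=X[(cv2.erode(m.astype(np.uint8),np.ones((3,3)))>0)&(d>0)];s=inh(P);print(len(P),np.percentile(s,[1,50,99],axis=0).round(1).tolist())
    for a,b in((-62,-30),(10,35),(35,62)):
        q=s[(s[:,1]>a)&(s[:,1]<b)]
        if len(q)>20: print(a,b,len(q),"zmax",np.percentile(q[:,2],97).round(1),"x",np.median(q[:,0]).round(1))
E
```

```text
time: 17.7
ee_pos: [0.4502, -0.0554, 0.3235]
eef_rot: [0.77, 0.6, 0.133, 0.171]
wrist_force: [0.2, -0.5, -0.9]
opening: 0.0038
expected centre in holder [ 5.1  1.4 75.4] rot err [0.07 0.02 0.  ] F [ 0.2 -0.5 -0.9] open 0.0038 t 17.7 q [-0.67  0.07  0.64  2.35  0.25  0.33 -0.51]
862 [[3.0, -35.0, 72.9], [4.3, 27.3, 130.6], [5.9, 63.6, 131.9]]
-62 -30 42 zmax 131.4 x 4.2
10 35 209 zmax 131.8 x 4.3
35 62 294 zmax 131.8 x 4.4
```

View pics/w8.png

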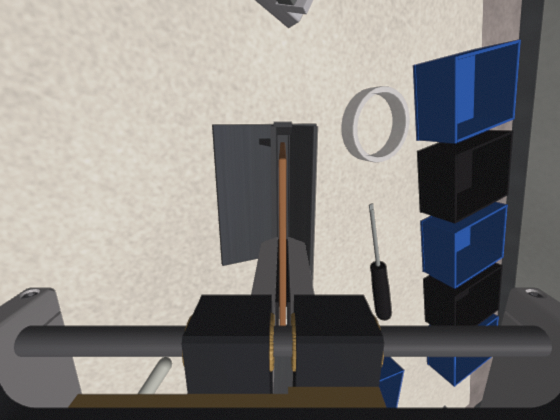

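The plate's top edge is level at 131.6 mm, so the foot is about 21 mm above the floor and already inside the slot (plate at column ~283, between the walls). I'll lower the rest slowly while watching force.

```bash
python3 -m pendant '[{"dx":0,"dy":-0.5,"dz":6,"rx":0,"ry":0,"rz":0,"claw":0},{"dx":0,"dy":-0.5,"dz":6,"rx":0,"ry":0,"rz":0,"claw":0},{"dx":0,"dy":-0.5,"dz":4,"rx":0,"ry":0,"rz":0,"claw":0},{"dx":0,"dy":0,"dz":2,"rx":0,"ry":0,"rz":0,"claw":0},{"dx":0,"dy":0,"dz":0,"rx":0,"ry":0,"rz":0,"claw":0}]'
python3 - <<'E'
from h import *
held()
E
```

```text
time: 18.3
ee_pos: [0.4562, -0.0572, 0.3066]
eef_rot: [0.77, 0.6, 0.133, 0.171]
wrist_force: [-0.1, -0.0, -1.4]
opening: 0.0039
expected centre in holder [ 3.6  1.  57.5] rot err [ 0.07  0.04 -0.02] F [-0.1 -0.  -1.4] open 0.0039 t 18.3 q [-0.62  0.13  0.61  2.35  0.17  0.27 -0.43]
```

```bash
for i in 1; do python3 -m pendant '[{"dx":0,"dy":-0.5,"dz":1,"rx":0,"ry":0,"rz":0,"claw":0},{"dx":0,"dy":-0.5,"dz":1,"rx":0,"ry":0,"rz":0,"claw":0},{"dx":0,"dy":0,"dz":1,"rx":0,"ry":0,"rz":0,"claw":0},{"dx":0,"dy":0,"dz":0,"rx":0,"ry":0,"rz":0,"claw":0}]' 15; done
python3 - <<'E'
from h import *
held()
E
```

```text
time: 18.7
ee_pos: [0.4566, -0.0572, 0.3038]
eef_rot: [0.77, 0.6, 0.134, 0.171]
wrist_force: [0.4, 0.0, -0.7]
opening: 0.0039
expected centre in holder [ 2.9  1.3 54.8] rot err [ 0.1   0.   -0.01] F [ 0.4  0.  -0.7] open 0.0039 t 18.7 q [-0.62  0.13  0.61  2.35  0.16  0.26 -0.43]
```

```bash
python3 -m pendant '[{"dx":0,"dy":-0.4,"dz":1,"rx":0,"ry":0,"rz":0,"claw":0},{"dx":0,"dy":0,"dz":1,"rx":0,"ry":0,"rz":0,"claw":0},{"dx":0,"dy":0,"dz":0,"rx":0,"ry":0,"rz":0,"claw":0}]' 10
python3 - <<'E'
from h import *
held()
p,d,ci,X=shot("wrist","w9");m=mask("wrist","plate_center")
if m is not None:
    P=X[(cv2.erode(m.astype(np.uint8),np.ones((3,3)))>0)&(d>0)];s=inh(P);print(len(P),np.percentile(s,[1,50,99],axis=0).round(1).tolist())
    for a,b in((-62,-30),(10,35),(35,62)):
        q=s[(s[:,1]>a)&(s[:,1]<b)]
        if len(q)>20: print(a,b,len(q),"zmax",np.percentile(q[:,2],97).round(1),"x",np.median(q[:,0]).round(1))
E
```

```text
time: 19.0
ee_pos: [0.4572, -0.0573, 0.3021]
eef_rot: [0.77, 0.6, 0.134, 0.171]
wrist_force: [-2.2, 0.6, 4.8]
opening: 0.0039
expected centre in holder [ 2.9  1.5 53. ] rot err [ 0.14 -0.02 -0.02] F [-2.2  0.6  4.8] open 0.0039 t 19.0 q [-0.61  0.14  0.6   2.35  0.15  0.26 -0.42]
888 [[0.7, -33.8, 62.5], [2.0, 26.1, 109.6], [3.6, 63.6, 111.0]]
-62 -30 37 zmax 110.4 x 1.8
10 35 198 zmax 110.8 x 2.0
35 62 297 zmax 110.9 x 2.5
```

The foot is down (about 5 N, top edge at 110.6 mm). Release and retreat.

```bash
python3 -m pendant '[{"dx":0,"dy":0,"dz":-1,"rx":0,"ry":0,"rz":0,"claw":6},{"dx":0,"dy":0,"dz":0,"rx":0,"ry":0,"rz":0,"claw":8},{"dx":0,"dy":0,"dz":0,"rx":0,"ry":0,"rz":0,"claw":12},{"dx":0,"dy":0,"dz":0,"rx":0,"ry":0,"rz":0,"claw":20},{"dx":0,"dy":0,"dz":0,"rx":0,"ry":0,"rz":0,"claw":25},{"dx":0,"dy":0,"dz":-10,"rx":0,"ry":0,"rz":0,"claw":25},{"dx":0,"dy":0,"dz":-25,"rx":0,"ry":0,"rz":0,"claw":25},{"dx":0,"dy":0,"dz":-30,"rx":0,"ry":0,"rz":0,"claw":25},{"dx":0,"dy":0,"dz":-30,"rx":0,"ry":0,"rz":0,"claw":25},{"dx":0,"dy":0,"dz":-20,"rx":0,"ry":0,"rz":0,"claw":25},{"dx":0,"dy":0,"dz":0,"rx":0,"ry":0,"rz":0,"claw":25}]'
python3 - <<'E'
from h import *
held()
for c in("wrist","top","scene"):
    p,d,ci,X=shot(c,c+"10")
    for i,r in enumerate(outline_of(c,"plate_center")[:2]):
        m=r['mask'];P=X[(cv2.erode(m.astype(np.uint8),np.ones((3,3)))>0)&(d>0)];s=inh(P)
        if len(s)<20: continue
        print(c,i,round(r['score'],2),len(P),np.percentile(s,[1,50,99],axis=0).round(1).tolist())
        for a,b in((-62,-40),(-40,0),(0,40),(40,62)):
            q=s[(s[:,1]>a)&(s[:,1]<b)]
            if len(q)>10: print("  ",a,b,len(q),"zmax",np.percentile(q[:,2],97).round(1),"x",np.median(q[:,0]).round(1))
a=cv2.imread("pics/scene10.png")[130:300,120:420];b=cv2.imread("pics/wrist10.png")
cv2.imwrite("pics/fin.png",np.hstack([cv2.resize(a,(440,250)),cv2.resize(b,(333,250))]))
E
```

```text
time: 20.2
ee_pos: [0.4091, -0.0453, 0.4089]
eef_rot: [0.769, 0.6, 0.136, 0.171]
wrist_force: [0.6, -0.1, -0.1]
opening: 0.0232
expected centre in holder [  3.6   2.1 170.8] rot err [ 0.28 -0.2  -0.07] F [ 0.6 -0.1 -0.1] open 0.0232 t 20.2 q [-0.76 -0.23  0.58  2.32  0.5   0.65 -0.76]
wrist 0 0.71 1073 [[80.2, 35.1, -119.7], [131.3, 76.5, -92.0], [162.6, 116.1, -70.0]]
   0 40 81 zmax -78.2 x 126.3
   40 62 274 zmax -71.9 x 141.4
wrist 1 0.68 2471 [[-52.0, 173.1, -46.3], [3.0, 195.7, -9.4], [40.4, 214.6, 32.0]]
top 0 0.62 121 [[0.8, -56.6, 24.1], [2.4, 47.9, 72.9], [4.5, 62.0, 112.9]]
   -62 -40 47 zmax 112.1 x 2.6
   40 62 72 zmax 110.8 x 2.4
scene 0 0.62 696 [[-1.7, -56.5, 50.0], [3.4, 0.5, 78.2], [9.1, 60.4, 107.1]]
   -62 -40 100 zmax 104.7 x 3.4
   -40 0 243 zmax 105.1 x 3.3
   0 40 228 zmax 103.2 x 3.4
   40 62 125 zmax 106.0 x 3.3
```

View pics/fin.png

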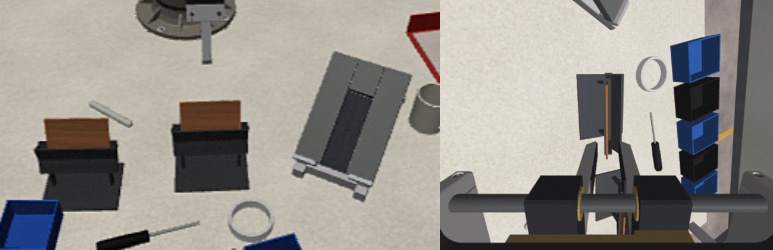

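Both plates now stand alike in their holders (crop: filed one at (77,133), ours at (210,117)). One geometric check from the wrist depth image, then I hand in.

Run:
```python
from h import *
for c in("wrist","scene"):
    p,d,ci,X=shot(c);s=inh(X)
    q=s[(d>0)&(abs(s[...,0]-3)<12)&(abs(s[...,1])<72)&(s[...,2]>66)&(s[...,2]<120)]
    print(c,len(q),"x",np.percentile(q[:,0],[5,50,95]).round(1),"y",np.percentile(q[:,1],[1,99]).round(1))
    for a,b in((-60,-30),(-30,0),(0,30),(30,60)):
        w=q[(q[:,1]>a)&(q[:,1]<b)]
        if len(w)>10: print("  ",a,b,"ztop",np.percentile(w[:,2],98).round(1),"x top",np.median(w[w[:,2]>95,0]).round(1),"x low",np.median(w[w[:,2]<85,0]).round(1))
o=robot.get_obs();print(o['wrist_force'].round(1),robot.hand_in())
```

```text
wrist 517 x [-0.2  1.7  2.7] y [-59.8  63.5]
   -60 -30 ztop 110.7 x top 1.7 x low nan
   -30 0 ztop 110.7 x top 0.9 x low nan
   0 30 ztop 111.0 x top 1.4 x low nan
   30 60 ztop 110.8 x top 1.8 x low nan
scene 569 x [-0.4  3.4  7.2] y [-59.5  63.6]
   -60 -30 ztop 108.6 x top 2.9 x low 3.4
   -30 0 ztop 108.5 x top 3.5 x low 3.7
   0 30 ztop 107.8 x top 3.0 x low 3.6
   30 60 ztop 108.3 x top 2.7 x low 3.3
the job is handed in; nothing more can be done
[-0.6  0.1 -0.4] None
  return _methods._mean(a, axis=axis, dtype=dtype,
  ret = ret.dtype.type(ret / rcount)
```

The order plate is standing in the empty holder and the job is handed in, at about 20 s on the robot's clock. I slid it flat up the slope with the fingertips in the groove until it jutted out 34 mm. Then I pinched it at the upper edge, lifted it off, lowered it in until the foot touched (about 5 N), and released it.

**Last checks:**
- **Seating:** by the wrist camera, the top edge is level along the slot at 110.7–111.0 mm above the floor; 110 mm would be fully home. The plate's edge lies within about 2 mm of the robot-side wall, and its middle is about 2 mm off mid-slot.
- **Disagreement:** the scene camera read the top edge 2–3 mm lower, at about 108 mm. I put this down to its calibration and the distance.
- **False detections:** in the final wrist picture, the plate detector pointed at other things, so I used the depth image there instead.
- **Surroundings:** the wrist force was about zero with the gripper clear. The filed plate and the other objects look unmoved in the pictures, but I did not measure them.

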